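Hang the valve key and press the label holder home on the lab shelf

ROBOT

A 6-joint arm with a two-finger parallel gripper is mounted at the origin on the work surface. World frame = base frame: x ahead of the robot, y to its left, z up, the work surface at z = 0. Lengths are in m, angles in rad, forces in N, time in s.
With the tool pointing down it reaches from about 0.35 to 1 m from the base axis. Payload 7.1 kg.
Tool frame: the origin (TCP) lies between the finger pads; the fingertips stand 22 mm ahead of it and the grasp point (between the pads) lies 3 mm ahead of it; x points along the fingers, y is the direction in which the jaws open and shut, and the axes are right-handed (so a half turn about x gives the same grasp; the last joint's range is limited). The gripper opens to 85 mm and grips with 20 to 120 N. Pads are 22 mm wide; open, the fingers measure 114 mm over their backs; the gripper's body (76 mm by 85 mm) begins 54 mm behind the grasp point. The pads swing forward as they close: fully open they stand 13 mm farther back than shut.
Start: joints at [-1.222, 0.423, 1.63, -0, 1.089, -0.019], TCP at [0.225, -0.583, 0.253] pointing down, gripper open.
Joint ranges: [-3, 3], [-0.9, 2.11], [0.09, 2.58], [-1.31, 4.45], [0.11, 2.69], [-2.54, 2.54]. Speed limits (rad/s): [2.39, 2.39, 3.01, 3.14, 3.14, 3.14].

INTERFACE

Orientations are given as a rotation vector (axis times angle).
In Python, from rig import manip gives the robot as it stands. The module is installed in compiled form; this text tells all that it offers. Calls block until the motion is done:
- manip.move_to(position, orientation): joint-space move of the TCP to a pose.
- manip.servo_line(position, orientation=None, rate=0.15): straight line of the TCP; orientation=None keeps the orientation; rate is the mean speed in m/s.
- manip.set_joints(angles): joint-space move.
- manip.command_gripper(opening, f_grip=None): finger opening in m; f_grip is the grip in N (None keeps the last); returns when the fingers have stopped.
- manip.hold(seconds).
- manip.solve_ik(position, orientation): joint angles nearest the present ones, or None.
- manip.camera(name): name is "scene" or "top" or "wrist"; returns a dict with "image" (480x640x3 uint8, red, green, blue), "fx", "fy", "cx", "cy" (pixels), "cam_to_world" (4x4, takes a point from camera to world coordinates); the wrist camera has in their place "mount" (4x4, takes a point from camera to tool coordinates, whose origin is the TCP and whose axes are the tool frame's). Camera axes: x right, y down, z forward; pixel columns grow to the right and rows downward; lengths in m; the calibration is good to about 2 mm. A picture is of the moment at which its call begins: read the wrist's pose just before it. There is no depth.
A pose or a line that the arm cannot do raises manip.IKError and nothing moves.
- manip.sign_off(): hands the job in, once; it reports no verdict.
Readings, each from a call of its own:
- manip.get_time(): time.
- manip.get_joint_positions(): joint angles.
- manip.get_joint_vel(): joint speeds.
- manip.get_tau(): joint torques, N m.
- manip.get_position(): TCP position.
- manip.get_ee_rot(): TCP orientation.
- manip.get_contact_force(): force on the tool from outside, world axes, zero at the start.
- manip.get_torque(): the same for the moment, N m.
- manip.get_width(): finger opening in m.
Only numpy, scipy, OpenCV 4.12 (cv2) and the standard library are available. Lean on these libraries where they do the work, as an engineer would, in place of code of your own. Each camera call takes 0.05 s, during which the arm holds its last target.

TASK

Give the valve key its marked place on the low lab shelf: first hang the key by its wire eye on the shelf's upturned hook and let go of it, so that it hangs freely with its socket end down. Then take the L-shaped label holder, push its flat tongue straight in behind the shelf's front lip, between the two cheeks, until the sprung pusher inside is pressed all the way back, and finish while holding it pressed home there (do not let go: the spring would push it out again). Leave the other things on the bench and shelf standing where they are.

Things in the scene. Friction and masses are not known exactly. Their poses are not given: they have to be found in the camera images.
- shelf: Low white bench shelf, fixed, 150 mm deep (x) x 360 mm wide (y) x 45 mm high, aluminium strip on its front edge; origin at the centre of its underside on the bench. x points from its front (robot side) to its back, y to its left, z up. The label bay is in its front face at y = -70 mm; the hook's stem stands on its top at x = 0, y = +115 mm.
- bay_mouth (a point): Centre of the bay's mouth, in the plane of the shelf's front face, 23 mm above the bench; axes as the shelf's (push along x). Mouth 66 mm wide, 10 mm high: ledge at 18 mm above the bench, lower edge of the 4 mm thick lip at 28 mm; the cavity behind is 18 mm high. The ledge and the 12 mm thick, 45 mm high cheeks beside the mouth stick out 10 mm in front of the front face.
- pusher (a joint): Travel of the grey pusher inside the bay, in m, along the shelf's x: 0 = forward (its front 14 mm behind the mouth plane), 0.010 = fully back on its hard stop (24 mm behind). Its spring resists with 1.5 N at 0, rising to 6.5 N at 0.010. A thin steel pin on it shows above a black slot in the shelf's top and moves back with it.
- hook_tip (a point): Top end of the hook, 231 mm above the bench; axes as the shelf's. 6 mm round steel wire: from a 10 mm upright stem a level arm (centre line 200 mm above the bench) runs 65 mm towards the shelf's front (shelf -x), then turns straight up to this tip.
- hook_arm (a point): Point on the hook's level arm, 20 mm behind the upturned tip, on the wire's centre line (200 mm above the bench), where the eye finally hangs; axes as the shelf's.
- key_grip (a point): Centre of the valve key's black plastic grip, 60 x 14 x 14 mm (x, y, z), 7 mm above its underside; the key lies flat on the bench. Its x axis points along it from the steel socket end (10 mm square, reaches 55 mm behind this point) to the wire eye; z up as it lies. 80 to 170 g.
- key_eye (a point): Centre of the key's steel wire eye, 50 mm from key_grip along the key's x, same height: hole 26 mm in diameter, 40 mm outside, wire 7 mm thick, lying flat in the key's x-y plane. Axes as key_grip.
- holder_face (a point): White plastic label holder standing on the bench, L-shaped: upright face plate 10 mm thick (x), 70 mm wide (y), 52 mm high (z), with a flat tongue from its bottom edge to the back (+x). This point is the centre of the face plate, 26 mm above the underside. 55 to 115 g. Take the plate across its thickness, above the tongue.
- holder_tip (a point): Middle of the far edge of the tongue, 60 mm ahead of holder_face along the holder's x, 3 mm above the underside; same axes. Tongue 6 mm thick (underside level with the plate's), 56 mm wide, 55 mm beyond the plate's back surface. Pressed home, this edge is 24 mm behind the mouth plane and the plate's back 31 mm in front of it.
- flask: Bystander, to be left alone: amber glass jar, 48 mm across, 85 mm high, standing on the shelf's top near the back; origin at the centre of its underside.
- tub: Bystander, to be left alone: small white jar, 44 mm across, 55 mm high, standing on the shelf's top near the back, above the bay; origin at the centre of its underside.
- dish: Bystander, to be left alone: shallow glass dish, 80 mm across, 16 mm high, on the bench in front of the shelf; origin at the centre of its underside.
- beaker: Bystander, to be left alone: clear plastic beaker, 68 mm across, 85 mm high, on the right side; origin at the centre of its underside.
- wash: Bystander, to be left alone: white bottle, 60 mm across, 160 mm high, on the left side; origin at the centre of its underside.
- tubeblock: Bystander, to be left alone: wooden test-tube block 45 x 110 x 35 mm, on the right side; origin at the centre of its underside.
- pack: Bystander, to be left alone: cardboard pack 50 x 80 x 30 mm, on the left side; origin at the centre of its underside.
- key: The valve key as a whole; origin 7 mm below key_grip, same axes.
- holder: The label holder as a whole; origin at the middle of the face plate's underside, 26 mm below holder_face, same axes.
Mind the look-alikes: they are no part of the job. Leave any blue or red look-alike of the holder alone.

How it is judged:
On the way, in this order (a step that is already met when the one before it is completed fails the run):
1. the key hangs by its eye on the hook, socket end down, let go (distance between key_eye and hook_arm below 0.04 m and y of key_eye in the frame of shelf between 0.095 and 0.135 m and angle between key_eye's own x axis and vertical below 0.4 rad and contact force between the fingers and key below 0.05 N and contact force between key and shelf above 0.2 N and linear speed of key below 0.1 m/s), for 0.3 s.
2. the tongue is behind the lip and the pusher is pressed back (value of joint pusher above 0.0075 m and contact force between holder and pusher above 2 N and contact force between the fingers and holder above 1 N and x of holder_tip in the frame of bay_mouth above 0.018 m and y of holder_tip in the frame of bay_mouth between -0.01 and 0.01 m and z of holder_tip in the frame of bay_mouth between -0.008 and 0.012 m and angle between holder_face's own z axis and vertical below 0.2 rad and angle between the x axis of holder_face and the x axis of shelf, either way round below 0.2 rad), for 0.3 s.
At the end, for the whole second after the job is handed in: Key hanging still by its eye on the hook (eye within 40 mm of hook_arm, key within 0.4 rad of upright), not touched. Fingers still press the holder: tongue 18 mm or more in, within 10 mm of the middle, straight within 0.2 rad, pusher at 7.5 mm or more with over 2 N. Bystanders within 30 mm (all of step 1 and all of step 2 and linear speed of holder below 0.02 m/s); the arm keeps its last pose, push and grip.
It fails at once if a bystander was pushed aside (30 mm) (distance of any of flask, tub, dish, beaker, wash, tubeblock, pack from where it was at the start of the episode above 0.03 m).
It fails at once if a bystander was knocked over (angle between any of flask, tub, dish, beaker, wash, tubeblock, pack's own z axis and vertical above 0.5 rad).
It also fails if it takes over 72 s, if anything falls off the work surface, if the arm or the gripper's body presses on something with over 40 N, if the wrist force passes 120 N, or if a joint passes its speed limit or range.

## Working session

There is one attempt and no reset: what is moved stays moved. The work goes in short steps, each a Python script; the robot and the scene stay as the last script left them, time stands still between calls to the robot, and variables do not carry over. Pictures are saved under pics/ and viewed, and the job is handed in when it is done.

```bash
mkdir -p pics
cat > h.py <<'E'
import numpy as np, cv2
from scipy.spatial.transform import Rotation as R
from rig import manip as m
def shot(name,fn=None):
    p=np.array(m.get_position()); r=np.array(m.get_ee_rot())
    c=m.camera(name); im=c["image"]
    if name=="wrist":
        T=np.eye(4); T[:3,:3]=R.from_rotvec(r).as_matrix() if r.shape==(3,) else r
        T[:3,3]=p; c["cam_to_world"]=T@np.array(c["mount"])
    c["cam_to_world"]=np.array(c["cam_to_world"])
    if fn:
        cv2.imwrite("pics/"+fn+".png",im[:,:,::-1])
        np.savez("pics/"+fn+".npz",im=im,T=c["cam_to_world"],K=[c["fx"],c["fy"],c["cx"],c["cy"]])
    return c
def load(fn):
    d=np.load("pics/"+fn+".npz"); K=d["K"]
    return dict(image=d["im"],cam_to_world=d["T"],fx=K[0],fy=K[1],cx=K[2],cy=K[3])
def ray(c,uv):
    T=c["cam_to_world"]; d=T[:3,:3]@np.array([(uv[0]-c["cx"])/c["fx"],(uv[1]-c["cy"])/c["fy"],1.]); return T[:3,3],d/np.linalg.norm(d)
def plane(c,uv,z):
    o,d=ray(c,uv); return o+d*(z-o[2])/d[2]
def tri(*obs):
    A=np.zeros((3,3));b=np.zeros(3)
    rs=[ray(c,uv) for c,uv in obs]
    for o,d in rs:
        P=np.eye(3)-np.outer(d,d);A+=P;b+=P@o
    x=np.linalg.solve(A,b); return x,[np.linalg.norm((np.eye(3)-np.outer(d,d))@(x-o)) for o,d in rs]
def proj(c,X):
    T=np.linalg.inv(c["cam_to_world"]); p=T[:3,:3]@np.asarray(X)+T[:3,3]; return np.array([c["fx"]*p[0]/p[2]+c["cx"],c["fy"]*p[1]/p[2]+c["cy"]])
E
python3 - <<'E'
from h import *
np.set_printoptions(precision=4,suppress=True)
for n in ["scene","top","wrist"]:
    c=shot(n,n+"0"); print(n,c["fx"],c["cx"],c["cy"]); print(c["cam_to_world"])
print(m.get_time(),m.get_position(),m.get_ee_rot())
E
```

```text
scene 552.8902592337492 317.1306710368966 246.90053096622444
[[-0.5117  0.7074 -0.4877  1.1453]
 [ 0.859   0.4324 -0.2741  0.3645]
 [ 0.017  -0.5592 -0.8289  1.1797]
 [ 0.      0.      0.      1.    ]]
top 454.62359629599564 321.83225658912187 241.31997343201152
[[-0.0114 -0.9795  0.2011  0.3622]
 [-0.9999  0.0106 -0.0051  0.0136]
 [ 0.0029 -0.2011 -0.9796  1.1232]
 [ 0.      0.      0.      1.    ]]
wrist 375.13013853159083 316.27952768108247 240.18287077137012
[[ 0.3591 -0.8991 -0.2505  0.2867]
 [-0.9333 -0.346  -0.096  -0.5592]
 [-0.0004  0.2682 -0.9634  0.3725]
 [ 0.      0.      0.      1.    ]]
0.15 [ 0.2246 -0.5828  0.2527] [ 2.0209  0.3771 -2.0214]
```

View pics/scene0.png

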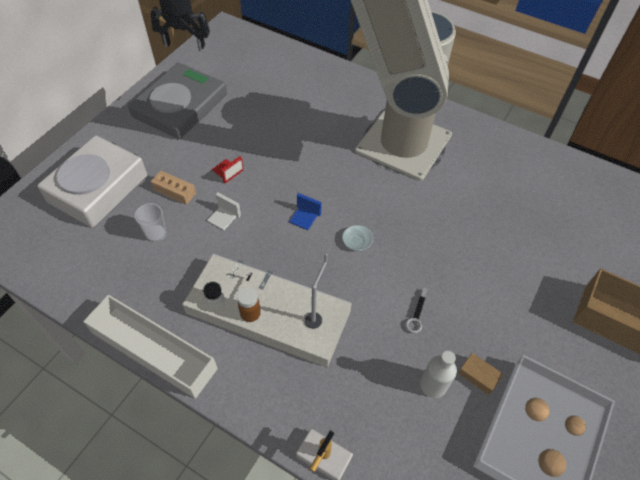

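View pics/top0.png

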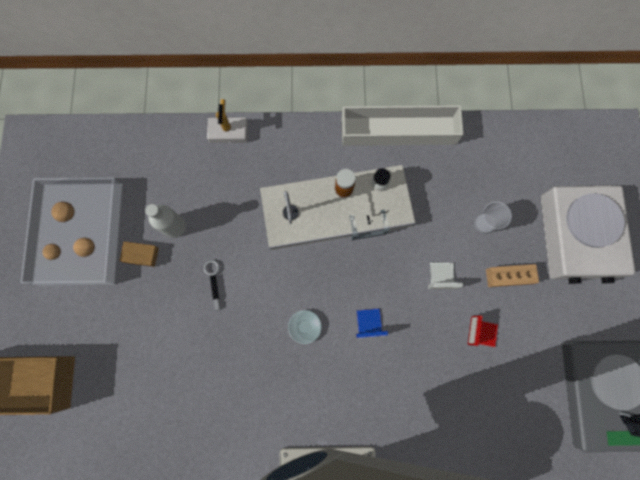

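View pics/wrist0.png

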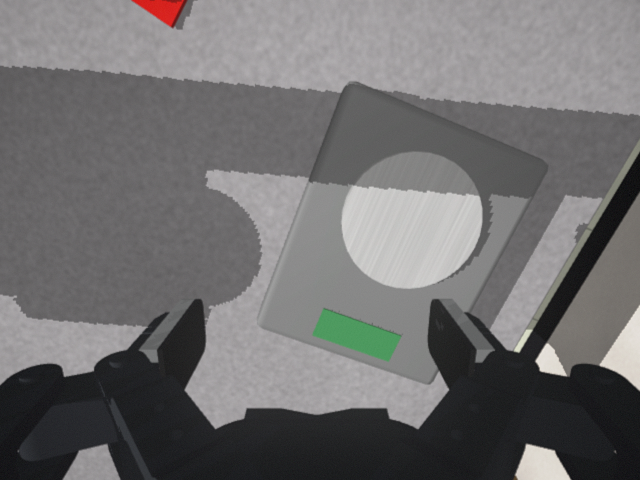

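Top view: the key has its eye at (211,268) and socket at (217,305). Three L-shaped holders: white (444,275), blue (370,322), red (482,331). The white one fits the "white plastic" description, and its tongue faces the shelf. The shelf is around (337,207) with the hook stem at (290,212). The wash bottle and pack are on the left; the beaker and tube block are on the right.

Run:
```python
from h import *
np.set_printoptions(precision=4,suppress=True)
t=load("top0"); s=load("scene0")
for n,uv,z in [("eye",(211,268),.007),("sock",(217,305),.007),("holder",(446,286),.03),("tonguefar",(442,263),.006),("dish",(305,327),0),("pack",(139,254),.03),("wash",(168,224),.08)]:
    print(n,plane(t,uv,z))
a=t["image"][240:360,420:520]; b=t["image"][230:340,170:270]; 
A=cv2.resize(a,None,fx=4,fy=4,interpolation=2); B=cv2.resize(s["image"][140:240,180:340],None,fx=4,fy=4,interpolation=2)
cv2.imwrite("pics/c1.png",A[:,:,::-1]);cv2.imwrite("pics/c2.png",B[:,:,::-1])
C=cv2.resize(t["image"][150:260,250:425],None,fx=4.5,fy=4.5,interpolation=2);cv2.imwrite("pics/c3.png",C[:,:,::-1])
C=cv2.resize(s["image"][245:370,175:360],None,fx=4.3,fy=4.3,interpolation=2);cv2.imwrite("pics/c4.png",C[:,:,::-1])
```

```text
eye [0.5269 0.2828 0.007 ]
sock [0.4358 0.2648 0.007 ]
holder [ 0.4735 -0.2899  0.03  ]
tonguefar [ 0.5333 -0.2904  0.006 ]
dish [0.3808 0.051  0.    ]
pack [0.5598 0.4539 0.03  ]
wash [0.6219 0.3705 0.08  ]
```

View pics/c1.png

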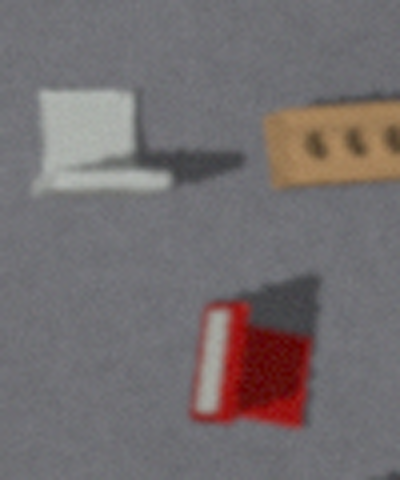

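View pics/c2.png

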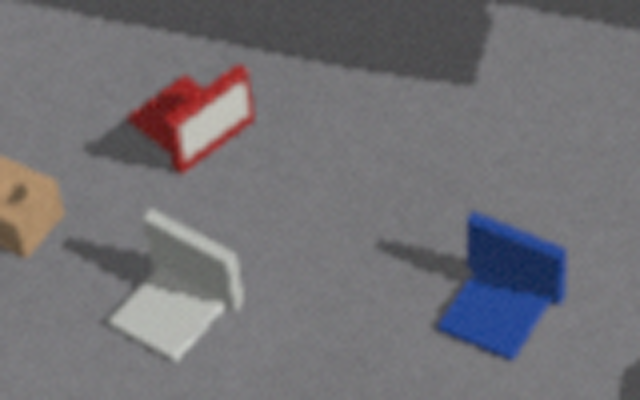

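View pics/c3.png

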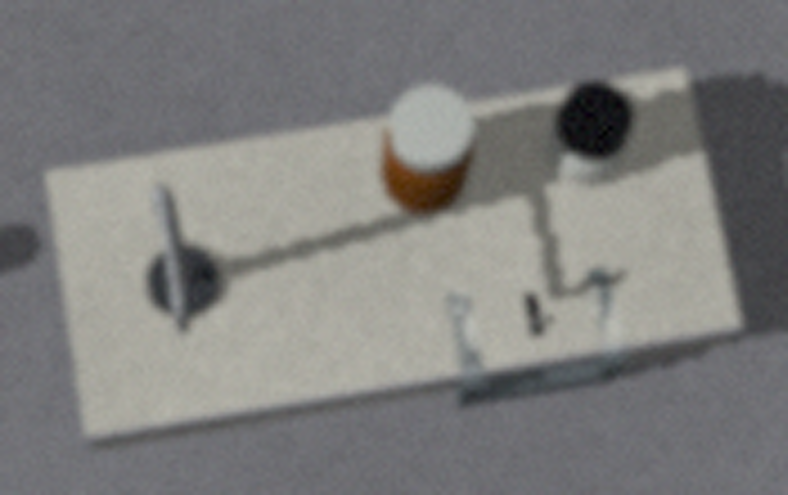

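View pics/c4.png

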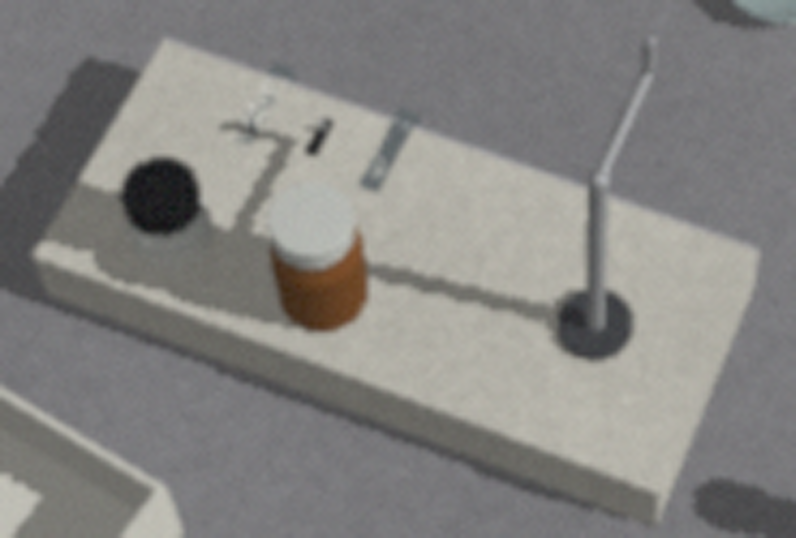

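The white holder is confirmed by the enlarged crop: all-white plate with its tongue towards the shelf. The blue and red ones are the look-alikes. Next I'll take close wrist views of the key and the hook.

```bash
cat >> h.py <<'E'
def ori(yaw,pitch=0.,s=None):
    """tool down at pitch 0; approach rotates toward heading 'yaw' with pitch (pi/2 = horizontal forward). tool y = s*left of heading"""
    s=SGN if s is None else s
    d=np.array([np.sin(pitch),0,-np.cos(pitch)]); y=np.array([0,s,0.]); z=np.cross(d,y)
    M=R.from_euler('z',yaw).as_matrix()@np.stack([d,y,z],1)
    return R.from_matrix(M).as_rotvec()
SGN=-1
E
python3 - <<'E'
from h import *
np.set_printoptions(precision=4,suppress=True)
M=R.from_rotvec(m.get_ee_rot()).as_matrix();print(M)
print(np.array(m.camera("wrist")["mount"]))
E
```

```text
[[-0.0004  0.3595 -0.9331]
 [ 0.0011 -0.9331 -0.3596]
 [-1.     -0.0012 -0.    ]]
[[-0.001  -0.2683  0.9633 -0.1199]
 [ 1.     -0.0008  0.0008  0.0002]
 [ 0.0005  0.9633  0.2683 -0.0664]
 [ 0.      0.      0.      1.    ]]
```

Run:
```python
from h import *
np.set_printoptions(precision=4,suppress=True)
m.move_to([0.40,0.26,0.28],ori(0.1)); shot("wrist","k1")
m.move_to([0.40,0.18,0.36],ori(0.1)); shot("wrist","k2")
print(m.get_time())
```

```text
3.85
```

View pics/k1.png

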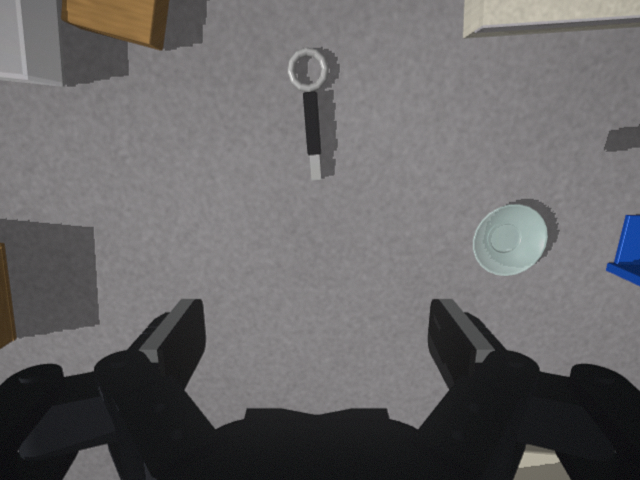

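View pics/k2.png

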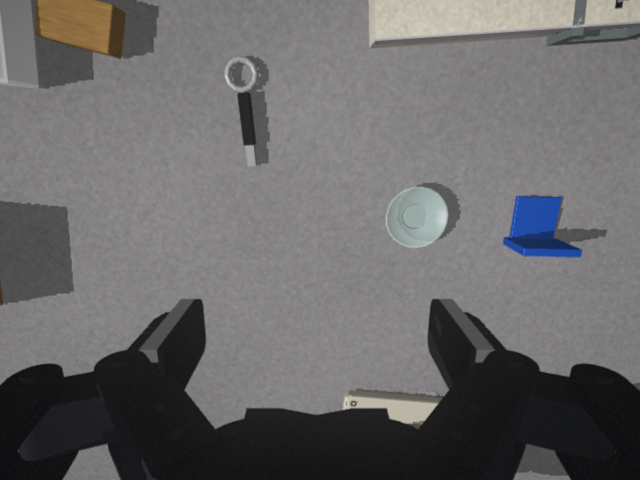

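Both views show the key lying flat: k1 has the eye at (307,69), black grip around (312,123) and socket end (316,180). k2 has the eye at (240,74) and grip around (246,120).

```bash
cat > key.py <<'E'
from h import *
np.set_printoptions(precision=4,suppress=True)
def grip(c,box):
    x0,y0,x1,y1=box; g=c["image"][y0:y1,x0:x1].max(2)
    mk=(g<60).astype(np.uint8); n,l,st,ce=cv2.connectedComponentsWithStats(mk); i=1+np.argmax(st[1:,4])
    pts=cv2.findNonZero((l==i).astype(np.uint8)); rc=cv2.minAreaRect(pts)
    return ce[i]+[x0,y0], rc, st[i,4]
def eye(c,box):
    x0,y0,x1,y1=box; g=c["image"][y0:y1,x0:x1]; mk=((g.min(2)>150)).astype(np.uint8)
    n,l,st,ce=cv2.connectedComponentsWithStats(mk); i=1+np.argmax(st[1:,4])
    cn=cv2.findContours((l==i).astype(np.uint8),cv2.RETR_EXTERNAL,cv2.CHAIN_APPROX_NONE)[0][0]
    e=cv2.fitEllipse(cn); return np.array(e[0])+[x0,y0],e[1]
if __name__=="__main__":
    a,b=load("k1"),load("k2")
    ga,gb=grip(a,(290,85,340,200)),grip(b,(225,85,275,175)); print(ga,gb)
    ea,eb=eye(a,(280,40,335,92)),eye(b,(220,50,262,93)); print(ea,eb)
    G=tri((a,ga[0]),(b,gb[0])); E=tri((a,ea[0]),(b,eb[0])); print(G,E)
    for c,g,e in ((a,ga,ea),(b,gb,eb)):
        P=plane(c,g[0],.010);Q=plane(c,e[0],.007); print(P,Q,np.linalg.norm((Q-P)[:2]),np.arctan2(*(Q-P)[1::-1]))
E
python3 key.py
```

```text
(array([311.7936, 122.3072]), ((21.915937423706055, 37.42816162109375), (62.49435043334961, 13.800753593444824), 85.51539611816406), np.int32(843)) (array([246.5349, 118.0543]), ((21.540952682495117, 33.348121643066406), (52.69540023803711, 12.443592071533203), 83.2901611328125), np.int32(645))
(array([306.1034,  69.1008]), (36.57204818725586, 39.20448684692383)) (array([239.5043,  73.802 ]), (29.739791870117188, 32.339290618896484))
(array([0.4791, 0.271 , 0.0057]), [np.float64(4.052231092596018e-05), np.float64(4.052231092596833e-05)]) (array([0.5272, 0.2811, 0.008 ]), [np.float64(4.986388400846458e-06), np.float64(4.986388401116047e-06)])
[0.4791 0.2709 0.01  ] [0.5274 0.2811 0.007 ] 0.04938730768527467 0.20750765662232895
[0.479  0.2702 0.01  ] [0.5274 0.2813 0.007 ] 0.04961928136861321 0.22466699082636632
```

Run:
```python
from h import *
np.set_printoptions(precision=4,suppress=True)
m.move_to([0.52,0.16,0.36],ori(0.1)); shot("wrist","s1")
m.move_to([0.50,0.02,0.40],ori(0.1)); shot("wrist","s2")
m.move_to([0.48,-0.12,0.34],ori(0.1)); shot("wrist","s3")
print(m.get_time())
```

```text
5.8583
```

View pics/s1.png

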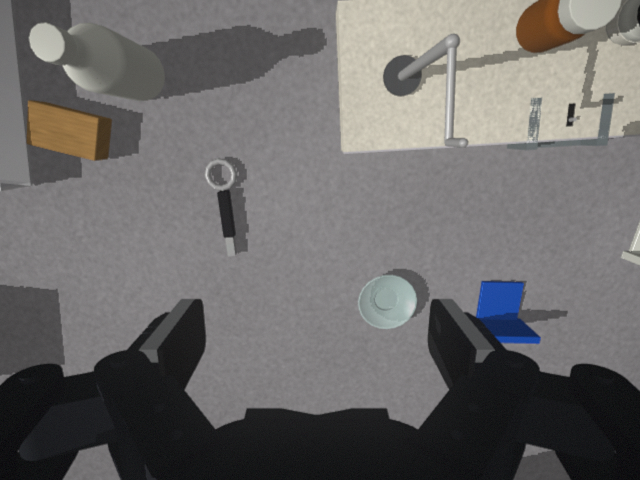

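View pics/s2.png

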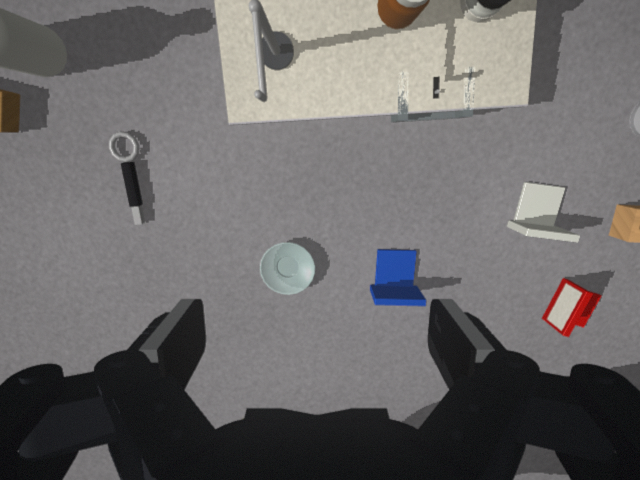

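View pics/s3.png

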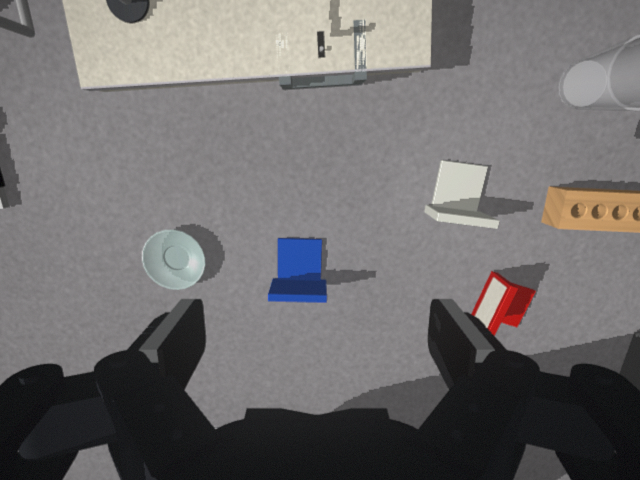

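s1 shows the hook stem base at (403,75), stem top (452,41), and the front bend and tip around (455,142). The shelf's front corners are (343,153) in s1, (229,124) and (527,105) in s2, and (82,88) and (432,68) in s3. I'll enlarge the hook tip and the corners to get exact pixels.

Run:
```python
from h import *
def cr(fn,x0,y0,w=48,h=36,k=8):
    c=load(fn)["image"][y0:y0+h,x0:x0+w]; o=cv2.resize(c,None,fx=k,fy=k,interpolation=cv2.INTER_CUBIC)[:,:,::-1].copy()
    for i in range(0,w,10): cv2.putText(o,str(x0+i),(i*k,8),0,.3,(0,0,255)); cv2.line(o,(i*k,10),(i*k,16),(0,0,255))
    for j in range(0,h,10): cv2.putText(o,str(y0+j),(0,j*k+12),0,.3,(0,255,0)); cv2.line(o,(0,j*k),(8,j*k),(0,255,0))
    return o
A=np.vstack([np.hstack([cr("s1",435,120),cr("s2",240,75)]),np.hstack([cr("s1",325,135),cr("s2",215,105)])])
cv2.imwrite("pics/z1.png",A)
A=np.vstack([np.hstack([cr("s2",505,85),cr("s3",410,50)]),np.hstack([cr("s3",65,70),cr("s1",430,20)])])
cv2.imwrite("pics/z2.png",A)
```

```text
(no output)
```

View pics/z1.png

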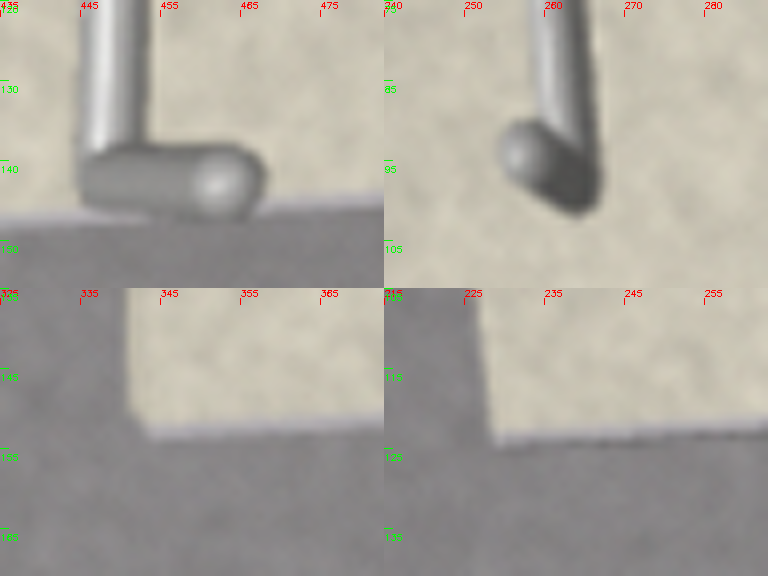

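View pics/z2.png

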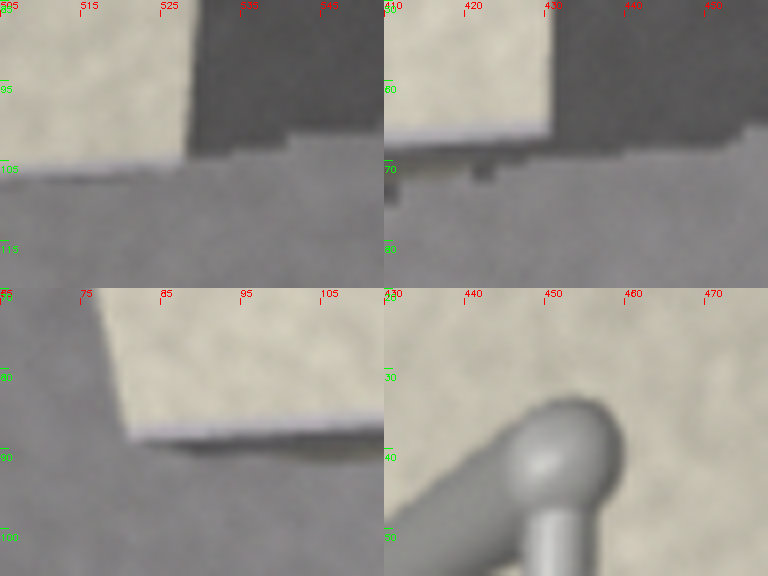

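Run:
```python
from h import *
np.set_printoptions(precision=4,suppress=True)
s1,s2,s3=[load(f"s{i}") for i in (1,2,3)]
o=-0.4
T=tri((s1,(463+o,142.5+o)),(s2,(258.7+o,94.1+o))); B=tri((s1,(449.2+o,142.3+o)),(s2,(263.4+o,97.9+o)))
print("tip",T,"bend",B)
FL=tri((s1,(343.5+o,153.4+o)),(s2,(229.2+o,124.1+o)),(s3,(81.2+o,89+o))); FR=tri((s2,(528.1+o,105+o)),(s3,(430.9+o,67+o)))
print(FL,FR, np.linalg.norm((FL[0]-FR[0])[:2]))
for c,l,r in ((s2,(229.2,124.1),(528.1,105)),(s3,(81.2,89),(430.9,67))):
    a,b=plane(c,l,.045),plane(c,r,.045); d=a-b; yaw=np.arctan2(-d[0],d[1]); print(a,b,np.linalg.norm(d),yaw)
    ex=np.array([np.cos(yaw),np.sin(yaw)]);ey=np.array([-ex[1],ex[0]]); C=(a+b)[:2]/2+ex*.075
    print("C",C,"mouth",C-ex*.075-ey*.07,"tip",C+ey*.115-ex*.065,"arm",C+ey*.115-ex*.045)
```

```text
tip (array([0.5912, 0.0714, 0.2265]), [np.float64(6.440589691625565e-05), np.float64(6.440589691625292e-05)]) bend (array([0.5909, 0.0715, 0.2007]), [np.float64(0.00014137268799170531), np.float64(0.00014137268799179351)])
(array([0.5694, 0.1336, 0.0434]), [np.float64(0.00022416508485615915), np.float64(0.0004807878148158535), np.float64(0.0002860561140669024)]) (array([ 0.6266, -0.2231,  0.0422]), [np.float64(0.0005058936880062987), np.float64(0.0005058936880061448)]) 0.36126899801534784
[0.5692 0.1323 0.045 ] [ 0.6264 -0.2224  0.045 ] 0.35931409304740175 0.15979315772246844
C [ 0.6718 -0.0331] mouth [ 0.6089 -0.1142] tip [0.5893 0.0701] arm [0.6091 0.0733]
[0.5688 0.1325 0.045 ] [ 0.6253 -0.2227  0.045 ] 0.35970168742691067 0.1576850682925388
C [ 0.6711 -0.0333] mouth [ 0.608  -0.1142] tip [0.5888 0.0701] arm [0.6086 0.0732]
```

The direct triangulation gives the tip at z 0.227 (text 0.231), the bend at 0.201 (text 0.200) and a shelf width of 0.3595 (text 0.360), so the measurements agree. Shelf yaw is 0.159. Next I'll check reachability for the hanging path.

```bash
cat > cfg.py <<'E'
from h import *
np.set_printoptions(precision=4,suppress=True)
PSI=0.159; ex=np.array([np.cos(PSI),np.sin(PSI),0]); ey=np.array([-ex[1],ex[0],0]); ez=np.array([0,0,1.])
TIP=np.array([0.5902,0.0710,0]); MOUTH=np.array([0.6084,-0.1142,0])
KG=np.array([0.479,0.2707,0.007]); KY=0.21
OFF=0.018
def keypose(top,th,yaw=PSI,ringoff=0.0665):
    """TCP pose so that ring-top wire centre is at 'top', key elevation th"""
    h=np.array([np.cos(yaw),np.sin(yaw),0]); kx=h*np.cos(th)+ez*np.sin(th); d=h*np.sin(th)-ez*np.cos(th)
    return top-ringoff*kx-OFF*d, ori(yaw,th)
def top(slide,z): return TIP+ex*slide+ez*z
PATH=[(0.0165,.275,0),(0.0165,.214,0),(.0165,.212,20),(.0165,.211,35),(.018,.211,50),(.020,.211,65),(.020,.211,78)]
E
python3 - <<'E'
from cfg import *
for s,z,t in PATH+[(.02,.211,90)]:
    p,o=keypose(top(s,z),np.radians(t)); q=m.solve_ik(p,o); print(t,p,q)
E
```

```text
0 [0.5408 0.0631 0.293 ] [ 0.0943  0.2591  1.7717 -0.      1.1108  1.5061]
0 [0.5408 0.0631 0.232 ] [ 0.0943  0.3329  1.8263 -0.      0.9824  1.5061]
20 [0.5387 0.0627 0.2062] [0.0801 0.262  2.0612 0.0594 0.4711 1.4437]
35 [0.5425 0.0634 0.1876] None
50 [0.5522 0.0649 0.1716] [ 0.0561  0.4133  2.331   2.9699  0.4788 -1.4844]
65 [0.5661 0.0671 0.1583] [ 0.048   0.631   2.3823  3.0225  1.007  -1.554 ]
78 [0.5789 0.0692 0.1497] [ 0.0454  0.8452  2.3658  3.0294  1.4303 -1.5787]
90 [0.5922 0.0713 0.1445] [ 0.048   1.0176  2.3006  3.0289  1.7463 -1.5906]
```

The pitch path crosses the wrist singularity at about 35°. So I'll grasp with the tool down, flip the wrist in free air above the bench, and thread the eye at about 47° tilt. That still leaves ±5 mm of projected clearance. Grasping the key now.

Run:
```python
from cfg import *
m.command_gripper(0.05)
m.move_to(KG+[0,0,.12],ori(KY))
shot("wrist","g0")
m.servo_line([KG[0],KG[1],0.026],ori(KY),rate=.1)
print(m.get_contact_force())
m.command_gripper(0.0,60); print("w",m.get_width(),m.get_contact_force())
m.servo_line(KG+[0,0,.12],rate=.12)
print("w",m.get_width(),m.get_position(),m.get_contact_force(),m.get_time())
shot("wrist","g1")
```

```text
[0.9085 0.0965 0.4747]
w 0.012133509456779521 [-1.2553  0.2839  5.6614]
w 0.011905211441093622 [0.4786 0.2704 0.1264] [ 0.162   0.4615 -0.1589] 10.5583
```

View pics/g1.png

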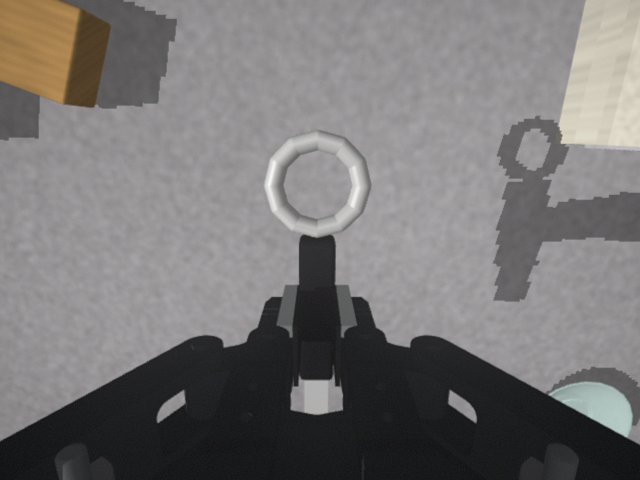

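The key is held straight, with the eye at (317,184) in g1. I'll check the eye's place in the tool frame by its apparent size.

Run:
```python
from cfg import *
c=load("g1"); im=c["image"]
mk=(im[120:242,250:385].min(2)>125).astype(np.uint8)
g=im[120:242,250:385].astype(int)
# ring: brighter than bench
mk=(g.min(2)>155).astype(np.uint8); n,l,st,ce=cv2.connectedComponentsWithStats(mk);i=1+np.argmax(st[1:,4])
cn=max(cv2.findContours((l==i).astype(np.uint8),0,1)[0],key=len); e=cv2.fitEllipse(cn); print(st[i],e)
T=np.eye(4);T[:3,:3]=R.from_rotvec(m.get_ee_rot()).as_matrix();T[:3,3]=m.get_position()
M=np.linalg.inv(T)@c["cam_to_world"]
cc=dict(c);cc["cam_to_world"]=M
for x in (.017,.019,.021,.023):
  o,d=ray(cc,(e[0][0]+250,e[0][1]+120)); P=o+d*(x-o[0])/d[0]
  dep=(np.linalg.inv(M)@np.append(P,1))[2]; print(x,P,dep, "size px",375*.04/dep)
for z in (-.045,-.05,-.055): print(proj(cc,(.019,0,z)))
```

```text
[  13   12  103  105 3902] ((63.961910247802734, 64.02505493164062), (99.64425659179688, 101.30036926269531), 157.82083129882812)
0.017 [ 0.017  -0.0003 -0.0496] 0.1366544291822256 size px 109.76592628401264
0.019 [ 0.019  -0.0003 -0.0494] 0.13864728341496058 size px 108.18819980126233
0.021 [ 0.021  -0.0003 -0.0491] 0.14064013764769556 size px 106.65518571643534
0.023 [ 0.023  -0.0003 -0.0489] 0.14263299188043058 size px 105.1650098777604
[314.7485 195.7997]
[314.7264 182.3204]
[314.7039 168.5781]
```

```bash
sed -i 's/^OFF=.*/OFF=0.0195/; s/ringoff=0.0665/ringoff=0.0658/' cfg.py; sed -i '/^PATH/d' cfg.py
python3 - <<'E'
from cfg import *
for P in ([.45,.2,.40],[.45,.12,.4],[.5,.15,.40]):
  for t in (0,15,20,25,30,40,45,50):
    print(P,t,m.solve_ik(P,ori(PSI,np.radians(t))))
for t in (42,44,47,50):
  for s,z in ((0.0165*np.cos(np.radians(t)),.275),(0.0165*np.cos(np.radians(t)),.211)):
    p,o=keypose(top(s,z),np.radians(t)); print(t,p,m.solve_ik(p,o))
E
```

```text
[0.45, 0.2, 0.4] 0 [ 0.3941  0.074   1.7466 -0.      1.321   1.8059]
[0.45, 0.2, 0.4] 15 [ 0.4339 -0.041   1.8852 -0.0812  1.0465  1.8775]
[0.45, 0.2, 0.4] 20 [ 0.4496 -0.0752  1.9333 -0.1206  0.9514  1.915 ]
[0.45, 0.2, 0.4] 25 [ 0.4666 -0.1064  1.982  -0.1704  0.855   1.9635]
[0.45, 0.2, 0.4] 30 [ 0.4848 -0.1341  2.0312 -0.2349  0.7579  2.0275]
[0.45, 0.2, 0.4] 40 [ 0.5244 -0.1761  2.1298 -0.4413  0.5678  2.2348]
[0.45, 0.2, 0.4] 45 [ 0.5454 -0.1886  2.1788 -0.6126  0.4818  2.4079]
[0.45, 0.2, 0.4] 50 None
[0.45, 0.12, 0.4] 0 [ 0.235   0.0275  1.7961 -0.      1.3181  1.6468]
[0.45, 0.12, 0.4] 15 [ 0.249  -0.0945  1.9341 -0.027   1.0414  1.6713]
[0.45, 0.12, 0.4] 20 [ 0.2546 -0.1316  1.9823 -0.0403  0.9437  1.6844]
[0.45, 0.12, 0.4] 25 [ 0.2608 -0.1661  2.0314 -0.0575  0.8428  1.7014]
[0.45, 0.12, 0.4] 30 [ 0.2675 -0.1975  2.0811 -0.0805  0.7386  1.7244]
[0.45, 0.12, 0.4] 40 [ 0.2825 -0.2479  2.1816 -0.1603  0.5191  1.805 ]
[0.45, 0.12, 0.4] 45 [ 0.2907 -0.2651  2.2319 -0.2384  0.404   1.884 ]
[0.45, 0.12, 0.4] 50 [ 0.2992 -0.2754  2.282  -0.3871  0.2874  2.034 ]
[0.5, 0.15, 0.4] 0 
[... 357 characters left out ...]
7 -0.1311  2.0941 -0.2251  0.498   1.8975]
[0.5, 0.15, 0.4] 45 [ 0.3348 -0.145   2.1451 -0.3368  0.3835  2.0097]
[0.5, 0.15, 0.4] 50 [ 0.344  -0.1521  2.1953 -0.5502  0.2729  2.224 ]
42 [0.5411 0.0631 0.2455] None
42 [0.5411 0.0631 0.1815] [ 0.0606  0.3243  2.2862  2.8207  0.2099 -1.3297]
44 [0.5418 0.0632 0.2433] None
44 [0.5418 0.0632 0.1793] [ 0.0588  0.341   2.3028  2.8841  0.2763 -1.3948]
47 [0.5429 0.0634 0.2402] [ 0.0562  0.2009  2.2941  2.7252  0.1867 -1.2311]
47 [0.5429 0.0634 0.1762] [ 0.0562  0.3699  2.3261  2.9373  0.3792 -1.451 ]
50 [0.5442 0.0636 0.2371] [ 0.0536  0.2258  2.3195  2.8508  0.285  -1.359 ]
50 [0.5442 0.0636 0.1731] [ 0.0536  0.4034  2.3471  2.9678  0.4851 -1.4847]
```

Run:
```python
from cfg import *
t=np.radians(50); s0=.0165*np.cos(t)
for sl in (-.05,-.07,-.09):
  for z in (.275,.28):
    p,o=keypose(top(s0+sl,z),t); print(sl,z,p,m.solve_ik(p,o))
m.move_to([.45,.14,.40],ori(PSI,np.radians(0)))
m.move_to([.45,.12,.40],ori(PSI,np.radians(48)))
for sl in (-.05,-.07,-.09):
    p,o=keypose(top(s0+sl,.275),t); print(sl,p,m.solve_ik(p,o))
print(m.get_width(),m.get_time(),m.get_joint_positions())
```

```text
-0.05 0.275 [0.4948 0.0557 0.2371] [ 0.0351  0.1631  2.4163  2.8363  0.3205 -1.36  ]
-0.05 0.28 [0.4948 0.0557 0.2421] [ 0.0351  0.148   2.4127  2.8183  0.3027 -1.3412]
-0.07 0.275 [0.475  0.0525 0.2371] [ 0.0257  0.1367  2.4543  2.825   0.3331 -1.3565]
-0.07 0.28 [0.475  0.0525 0.2421] [ 0.0257  0.1206  2.4504  2.8059  0.3142 -1.3364]
-0.09 0.275 [0.4553 0.0494 0.2371] [ 0.0148  0.1093  2.4918  2.8097  0.3446 -1.3502]
-0.09 0.28 [0.4553 0.0494 0.2421] [ 0.0148  0.092   2.4878  2.7891  0.3244 -1.3283]
-0.05 [0.4948 0.0557 0.2371] [ 0.0351  0.1631  2.4163  2.8363  0.3205 -1.36  ]
-0.07 [0.475  0.0525 0.2371] [ 0.0257  0.1367  2.4543  2.825   0.3331 -1.3565]
-0.09 [0.4553 0.0494 0.2371] [ 0.0148  0.1093  2.4918  2.8097  0.3446 -1.3502]
0.011631202993508713 12.7083 [ 0.2962 -0.2704  2.2607 -0.3137  0.3353  1.9601]
```

Run:
```python
from cfg import *
t=np.radians(50); s0=.0165*np.cos(t)
p,o=keypose(top(s0-.07,.275),t); m.move_to(p,o)
print(m.get_width(),m.get_contact_force(),m.get_position(),m.get_joint_positions())
p,o=keypose(top(s0,.275),t); m.servo_line(p,o,rate=.1)
print(m.get_width(),m.get_contact_force(),m.get_position(),m.get_time())
shot("wrist","t1"); shot("scene","t1s"); c=shot("top","t1t")
a=cv2.resize(load("t1s")["image"][200:360,240:400],(480,480),interpolation=2)[:,:,::-1]
cv2.imwrite("pics/t1c.png",a)
```

```text
0.01195363368184965 [-0.2254 -0.0532 -0.8091] [0.4752 0.0526 0.2373] [ 0.0258  0.1366  2.4539  2.8246  0.333  -1.3562]
0.011884459311288051 [ 0.0756 -0.471  -0.228 ] [0.5435 0.0636 0.2367] 16.35
```

View pics/t1.png

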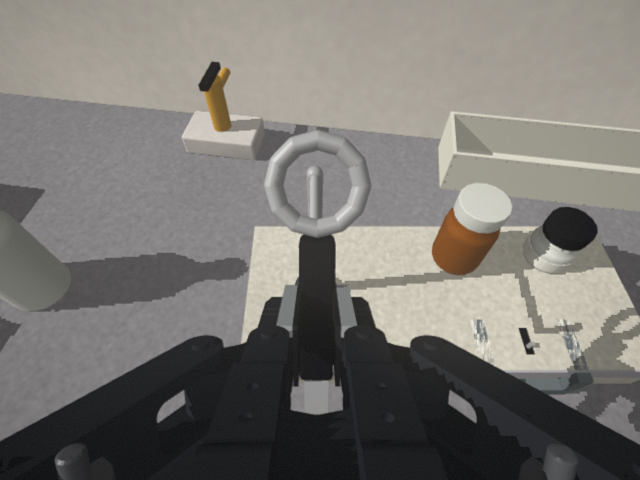

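View pics/t1c.png

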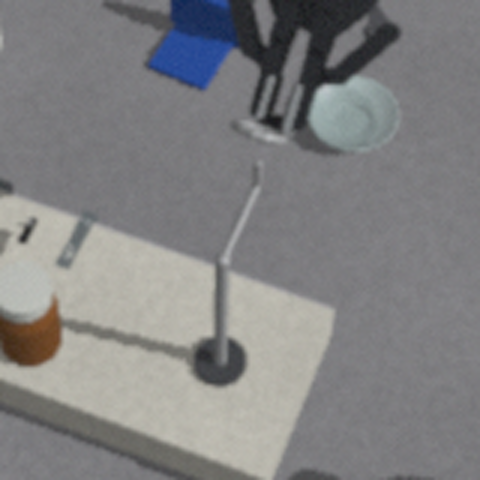

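The t1 view shows the tip at about (315,172), seen through the ring, whose centre is (317,184). I'll check those against projection before lowering.

Run:
```python
from cfg import *
w,s=load("t1"),load("t1s"); t=np.radians(50)
tip=TIP+ez*.229; eye=top(0,.275-.0165*np.sin(t))
for c,n in((w,"wrist"),(s,"scene")): print(n,"tip",proj(c,tip),"eye",proj(c,eye), "+1cm x eye",proj(c,eye+ex*.01))
print("seen scene tip",240+258/3,200+163/3,"eye",240+263/3,200+130/3)
```

```text
wrist tip [314.8844 232.9734] eye [314.6898 181.1405] +1cm x eye [314.7375 162.198 ]
scene tip [324.7806 252.7448] eye [325.2522 243.611 ] +1cm x eye [323.4456 247.4284]
seen scene tip 326.0 254.33333333333334 eye 327.6666666666667 243.33333333333334
```

Run:
```python
from cfg import *
w,s=load("t1"),load("t1s"); 
print("stemtop",proj(w,TIP+ex*.065+ez*.2),proj(w,TIP+ex*.065+ez*.205),"mid",proj(w,TIP+ex*.04+ez*.2),"bend",proj(w,TIP+ez*.2))
a=s["image"][225:275,295:355];cv2.imwrite("pics/t1d.png",cv2.resize(a,None,fx=10,fy=10,interpolation=2)[:,:,::-1])
tt=load("t1t"); 
print("top eye",proj(tt,top(0,.262)),"tip",proj(tt,TIP+ez*.23))
a=w["image"][120:260,250:390];cv2.imwrite("pics/t1e.png",cv2.resize(a,None,fx=4,fy=4,interpolation=2)[:,:,::-1])
```

```text
stemtop [315.1551 173.6718] [315.1418 167.7237] mid [315.1045 205.4148] bend [315.0082 265.9319]
top eye [289.8789 215.9939] tip [290.9211 220.0348]
```

View pics/t1d.png

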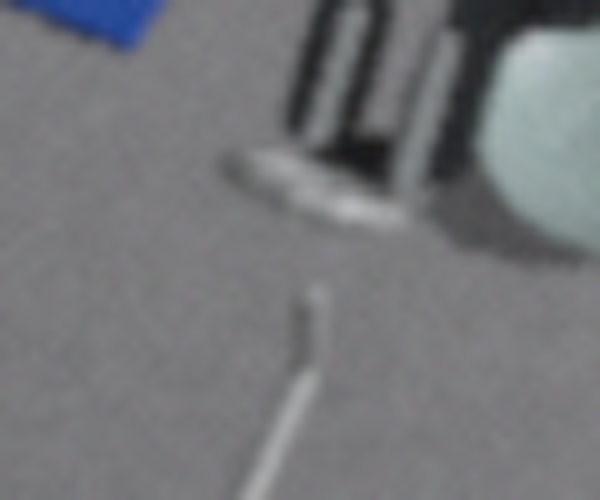

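View pics/t1e.png

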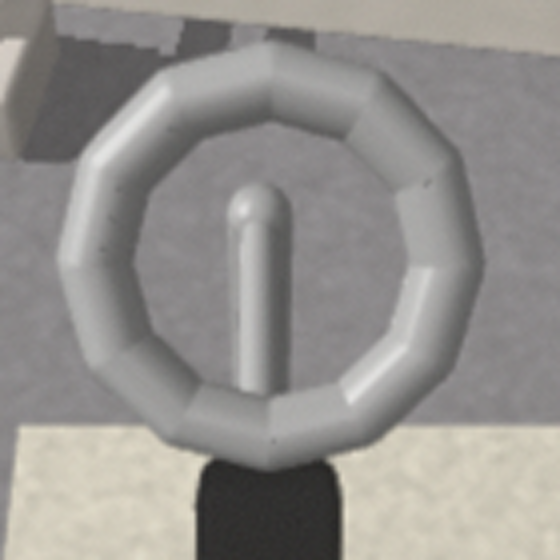

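Everything agrees within 1–2 px: the stem top is seen at (314.5,171) against a prediction of (315,171), and the relative eye–tip offset matches in the scene view. Lowering now in small steps with force checks.

Run:
```python
from cfg import *
t=np.radians(50); s0=.0165*np.cos(t)+.001
f0=np.array(m.get_contact_force())
for s,z,th in [(s0,.262,50),(s0,.245,50),(s0,.228,50),(s0,.213,50),(.014,.212,58),(.017,.212,66),(.020,.212,74),(.021,.212,82)]:
    p,o=keypose(top(s,z),np.radians(th)); m.servo_line(p,o,rate=.06)
    f=np.array(m.get_contact_force())-f0; print(z,th,f,m.get_width())
    if np.linalg.norm(f)>6: print("STOP");break
print(m.get_time())
shot("wrist","t2"); shot("scene","t2s")
a=load("t2s")["image"][220:300,280:376];cv2.imwrite("pics/t2c.png",cv2.resize(a,None,fx=6,fy=6,interpolation=2)[:,:,::-1])
```

```text
0.262 50 [ 0.0935 -0.1491  1.5181] 0.011852122718292802
0.245 50 [0.031  0.2338 0.84  ] 0.012123458618594273
0.228 50 [-0.1003 -0.9961  0.6414] 0.012115386316682816
0.213 50 [ 0.8572 -1.1001  0.8919] 0.012282831880724718
0.212 58 [-0.1867 -0.3212  0.0465] 0.012029908735609645
0.212 66 [ 0.4159 -0.2463  1.3819] 0.012081024403600878
0.212 74 [-0.3635 -0.1709  1.0533] 0.011897183628450138
0.212 82 [-0.1555  0.3744  1.005 ] 0.012084598430226695
19.6
```

View pics/t2.png

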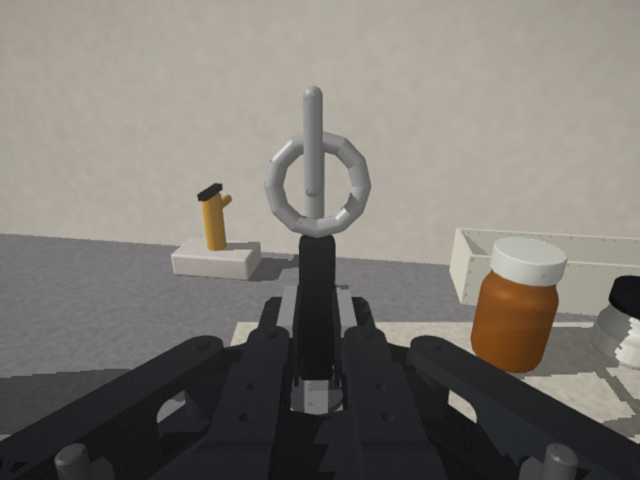

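View pics/t2c.png

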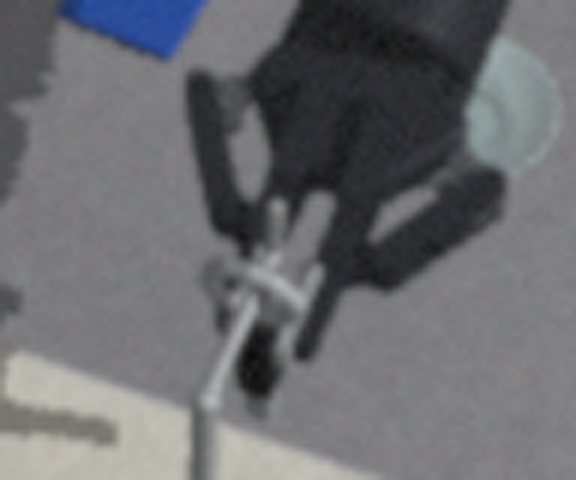

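The ring is threaded: the upturned tip is in front of it at (313,90) and the arm runs through the hole at (314,200). I'll lower until it rests, then release and back out.

Run:
```python
from cfg import *
m.hold(.2); f0=np.array(m.get_contact_force()); p0=np.array(m.get_position())
for k in range(1,10):
    m.servo_line(p0-ez*.001*k,rate=.02); m.hold(.1); f=np.array(m.get_contact_force())-f0; print(k,f)
    if f[2]>2.0: break
m.command_gripper(0.035); print(m.get_width(),m.get_contact_force())
m.hold(.3)
h=R.from_rotvec(m.get_ee_rot()).as_matrix()[:,0]
m.servo_line(np.array(m.get_position())-h*.08,rate=.1)
print(m.get_time()); shot("wrist","r1"); shot("scene","r1s")
a=load("r1s")["image"][220:300,280:376];cv2.imwrite("pics/r1c.png",cv2.resize(a,None,fx=6,fy=6,interpolation=2)[:,:,::-1])
```

```text
1 [-0.1898  0.4597  0.4825]
2 [-0.5506 -0.238   0.5382]
3 [-0.0313 -0.7932  0.0415]
4 [ 0.2966 -0.7656  0.4994]
5 [ 0.1229  0.116  -0.4358]
6 [-0.7214 -1.0434 -0.2437]
7 [ 0.5813 -0.9625  1.167 ]
8 [0.1741 0.3126 5.6985]
0.03491618591667005 [ 0.1815  0.7672 -0.0408]
24.3
```

View pics/r1.png

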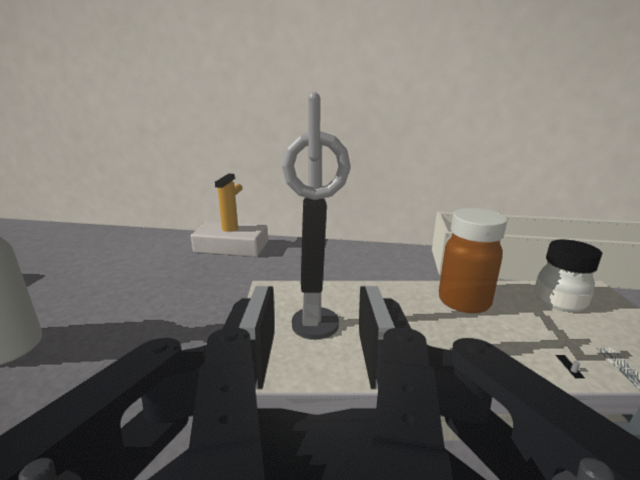

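View pics/r1c.png

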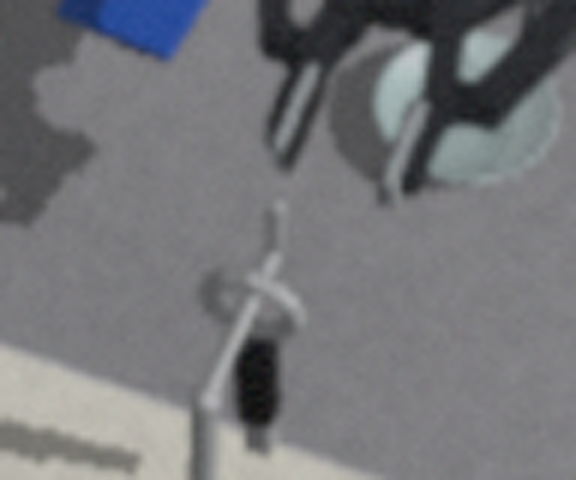

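The key hangs by its eye, socket down (ring (317,165), socket (313,310) in r1), with the gripper clear. I'll flip the wrist back and look at the holder and the bay.

Run:
```python
from cfg import *
p=np.array(m.get_position());print(p)
m.servo_line([p[0]-.04,p[1]-.01,p[2]+.02],rate=.2)
m.move_to([.42,.0,.30],ori(PSI,np.radians(52))); print(m.get_joint_positions())
q=m.solve_ik([.42,-.03,.38],ori(-.1,np.radians(25))); print(q)
m.set_joints(q)
q=m.solve_ik([.44,-.20,.33],ori(0)); print(q)
m.move_to([.46,-.16,.33],ori(0.05)); shot("wrist","b1")
m.move_to([.46,-.24,.26],ori(0.05)); shot("wrist","b2")
m.move_to([.56,-.14,.22],ori(0.05)); shot("wrist","b3")
print(m.get_time())
```

```text
[0.5052 0.0574 0.1538]Traceback (most recent call last):
  File "<stdin>", line 3, in <module>
rig.IKError: the arm cannot follow that straight line within its joint ranges
```

Run:
```python
from cfg import *
print(m.get_joint_positions())
for P in ([.45,.03,.26],[.45,.03,.30],[.47,.04,.28]): print(m.solve_ik(P,ori(PSI,np.radians(52))),m.solve_ik(P,ori(PSI,np.radians(60))))
print(m.solve_ik([.42,-.03,.38],ori(-.1,np.radians(30))))
```

```text
[ 0.0072  0.989   2.5002  2.988   1.7759 -1.6236]
[-0.0717  0.0381  2.5004  2.5739  0.3418 -1.1734] [-0.0953  0.1302  2.5677  2.7597  0.6243 -1.385 ]
[-0.0717 -0.089   2.4586  2.159   0.2184 -0.743 ] [-0.0953 -0.0267  2.5309  2.6164  0.4495 -1.2191]
[-0.0265  0.008   2.4452  2.5293  0.2557 -1.0891] [-0.0439  0.0792  2.5142  2.7814  0.518  -1.3571]
[-0.0994 -0.2709  2.1784 -0.0005  0.7105  1.5717]
```

Run:
```python
from cfg import *
m.move_to([.45,.03,.26],ori(PSI,np.radians(52)))
q=m.solve_ik([.42,-.03,.38],ori(-.1,np.radians(30))); m.set_joints(q)
m.move_to([.46,-.16,.33],ori(0.05)); shot("wrist","b1")
m.move_to([.46,-.24,.26],ori(0.05)); shot("wrist","b2")
m.move_to([.56,-.14,.22],ori(0.05)); shot("wrist","b3")
print(m.get_time())
```

```text
29.9583
```

View pics/b1.png

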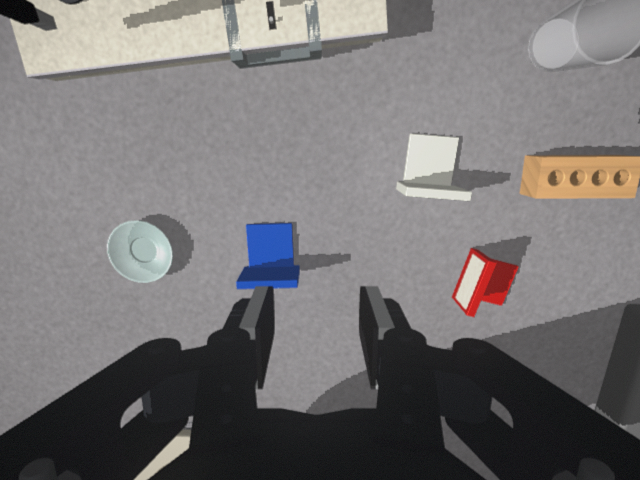

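View pics/b2.png

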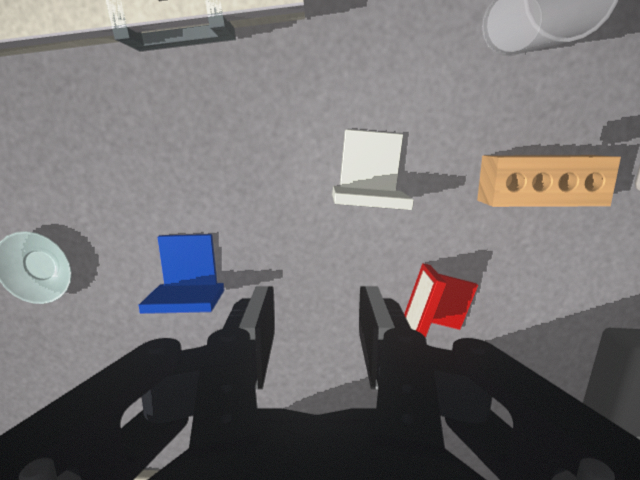

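View pics/b3.png

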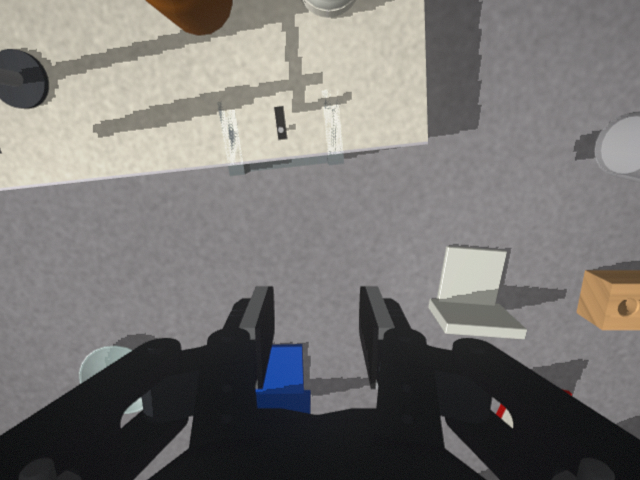

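The white holder is at (435,165) in b1, (373,170) in b2 and (478,292) in b3, well away from blue (270,255) and red (485,280) in b1. I'll enlarge it for corner pixels, along with the bay from b3.

```bash
cat > crop.py <<'E'
from h import *
def cr(fn,x0,y0,w,h,k,st=10):
    c=load(fn)["image"][y0:y0+h,x0:x0+w]; o=cv2.resize(c,None,fx=k,fy=k,interpolation=cv2.INTER_CUBIC)[:,:,::-1].copy()
    for i in range(0,w,st): cv2.putText(o,str(x0+i),(i*k,8),0,.3,(0,0,255)); cv2.line(o,(i*k,10),(i*k,16),(0,0,255))
    for j in range(0,h,st): cv2.putText(o,str(y0+j),(0,j*k+12),0,.3,(0,255,0)); cv2.line(o,(0,j*k),(8,j*k),(0,255,0))
    return o
E
python3 - <<'E'
from crop import *
cv2.imwrite("pics/y1.png",np.hstack([cr("b1",390,125,95,85,4),cr("b2",325,120,95,95,4)[:340]]))
cv2.imwrite("pics/y3.png",cr("b3",420,235,115,110,5))
cv2.imwrite("pics/y2.png",cr("b3",205,85,160,100,5,20))
E
```

```text
(no output)
```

View pics/y1.png

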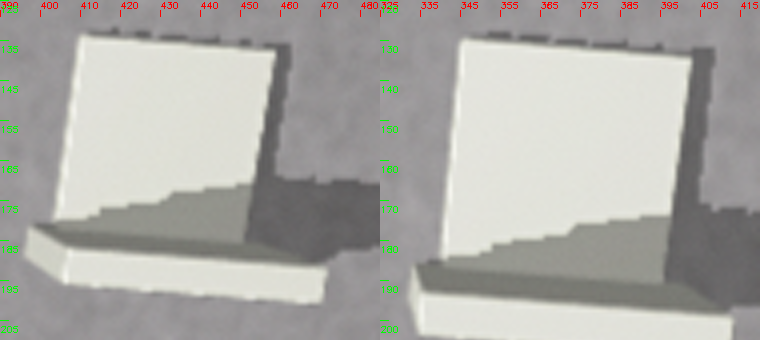

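View pics/y3.png

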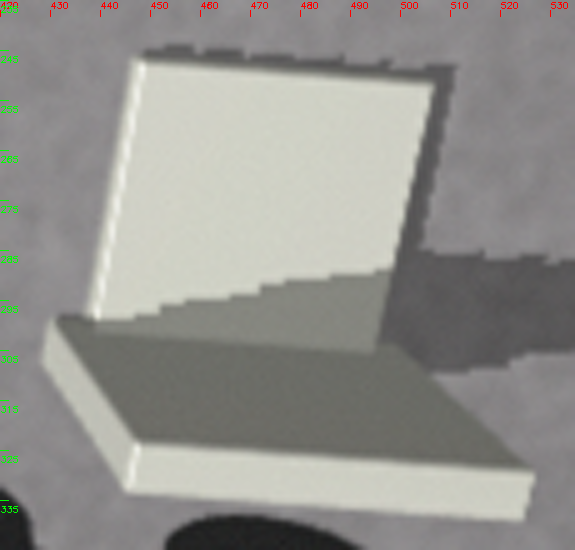

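View pics/y2.png

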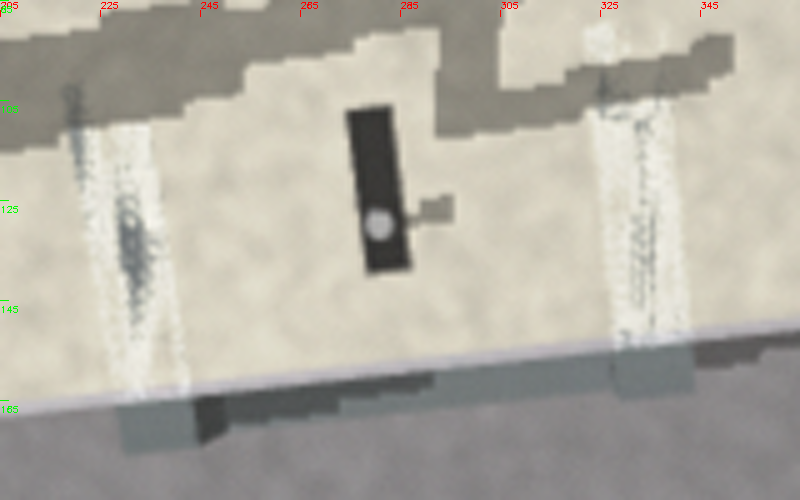

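Run:
```python
from cfg import *
b1,b2,b3=[load(f"b{i}") for i in (1,2,3)]; o=np.array([-.4,-.4])
def T(*a): 
    x,r=tri(*[(c,np.array(p)+o) for c,p in a]); return x,max(r)
BL=T((b1,(406.5,187)),(b2,(335.25,192.5)),(b3,(447.6,323.6))); BR=T((b1,(471.5,191.5)),(b2,(413.25,198.5)),(b3,(527,329)))
FL=T((b1,(405.5,195.75)),(b3,(445,333.4))); FR=T((b1,(470.25,200.75)),(b3,(525,339)))
TL=T((b1,(410,134)),(b2,(345.25,129.5)),(b3,(447.6,247)));TR=T((b1,(459,138.25)),(b2,(403,134.25)),(b3,(506.8,251.6)))
for n,v in zip("BL BR FL FR TL TR".split(),(BL,BR,FL,FR,TL,TR)): print(n,v)
print("width",np.linalg.norm(BL[0]-BR[0]),"tw",np.linalg.norm(TL[0]-TR[0]))
C=(BL[0]+BR[0]+FL[0]+FR[0])/4; tip=(TL[0]+TR[0])/2; d=tip-C
def yw(l,r): v=l-r; return np.arctan2(-v[0],v[1])
print("C",C,"tip",tip,np.linalg.norm(d[:2]),"yaw",np.arctan2(d[1],d[0]),yw(BL[0],BR[0]),yw(TL[0],TR[0]))
a,b=plane(b3,(244+o[0],163.5),.045),plane(b3,(327.2,155.5),.045); print("mouth",a,b,(a+b)/2,np.linalg.norm(a-b),MOUTH)
a,b=plane(b3,(229,167),.045),plane(b3,(343.5,154),.045); print("mouth outer",(a+b)/2,np.linalg.norm(a-b))
pin=plane(b3,(280.5,129.5),.05)-MOUTH; print("pin in shelf y",pin@ey,pin@ex)
```

```text
BL (array([ 0.4792, -0.2554,  0.0519]), np.float64(0.00047952214704775003))
BR (array([ 0.4775, -0.3246,  0.0515]), np.float64(9.04195762949001e-05))
FL (array([ 0.4695, -0.2552,  0.0512]), np.float64(5.0896807229708826e-05))
FR (array([ 0.4675, -0.3251,  0.0509]), np.float64(8.565140657377146e-05))
TL (array([ 0.5336, -0.2641,  0.004 ]), np.float64(0.00022883898033252672))
TR (array([ 0.5319, -0.3203,  0.004 ]), np.float64(0.0004611915742042076))
width 0.06918762816486775 tw 0.056269423127438115
C [ 0.4734 -0.2901  0.0514] tip [ 0.5327 -0.2922  0.004 ] 0.059365920672219796 yaw -0.03536515091846607 -0.025488497570895184 -0.030998430107355576
mouth [ 0.6034 -0.0813  0.045 ] [ 0.6128 -0.1455  0.045 ] [ 0.6081 -0.1134  0.045 ] 0.06494772304526326 [ 0.6084 -0.1142  0.    ]
mouth outer [ 0.6074 -0.114   0.045 ] 0.0892030282308009
pin in shelf y 0.001147468579256085 0.022177426853903486
```

All sizes check: plate 69×10 mm at z 0.051 (text 0.052), tongue width 56.3 mm, tongue top z 0.004 (text 0.006), and bay mouth two ways within 1 mm. Now grasping the holder across the plate.

```bash
cat >> cfg.py <<'E'
MOUTH=np.array([0.6080,-0.1140,0]); HC=np.array([0.4734,-0.2901,0]); HY=-0.029
def hori(y): return ori(y+np.pi/2)
E
python3 - <<'E'
from cfg import *
print(m.solve_ik(MOUTH-ex*.036+ez*.053,hori(PSI)))
m.command_gripper(0.045)
m.move_to(HC+ez*.15,hori(HY)); shot("wrist","h0")
m.servo_line(HC+ez*.040,rate=.15); print(m.get_contact_force())
m.servo_line(HC+ez*.033,rate=.05); print(m.get_contact_force())
m.command_gripper(0.0,80); print("w",m.get_width(),m.get_contact_force())
m.servo_line(HC+ez*.10,rate=.1); print("w",m.get_width(),m.get_contact_force(),m.get_time())
shot("wrist","h1"); shot("scene","h1s")
E
```

```text
[-0.2265  0.6542  1.8135 -0.      0.674  -0.3855]
[ 0.7454  1.0646 -0.0361]
[-1.1064  0.3717  0.9329]
w 0.009202190037501458 [ 0.3439 -0.335   3.766 ]
w 0.009301031647236996 [ 0.5388  0.8036 -1.7648] 34.25
```

View pics/h1.png

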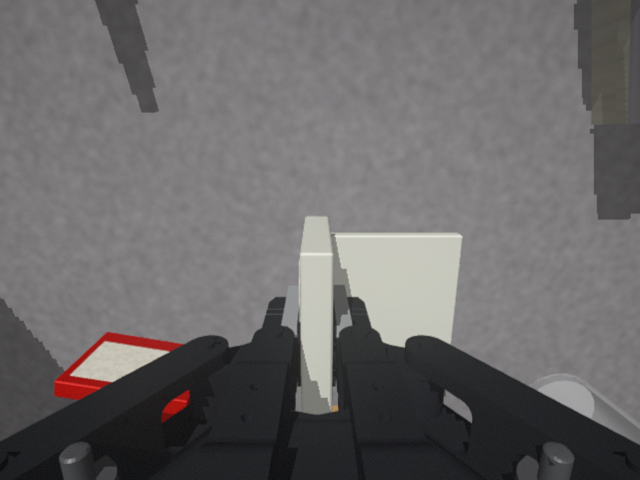

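View pics/h1s.png

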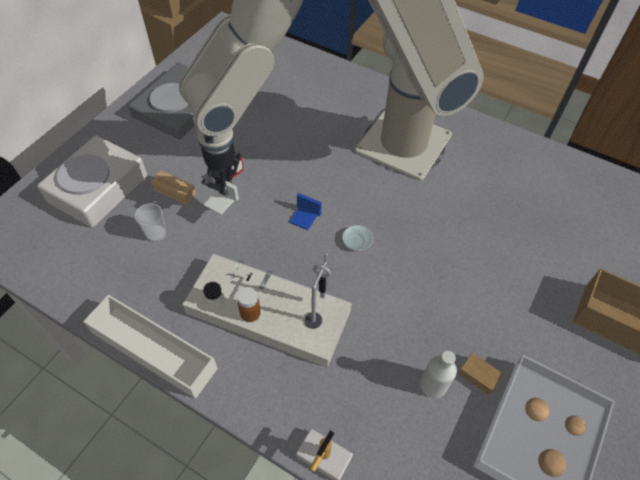

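Run:
```python
from cfg import *
c=load("h1"); T=np.eye(4);T[:3,:3]=R.from_rotvec(m.get_ee_rot()).as_matrix();T[:3,3]=m.get_position()
cc=dict(c); cc["cam_to_world"]=np.linalg.inv(T)@c["cam_to_world"]
for P in [(.027,.060,-.028),(.027,.005,-.028),(-.019,-.005,-.035),(-.019,.005,-.035),(.033,.005,-.035),(.033,-.005,-.035)]: print(P,proj(cc,P))
from crop import *
cv2.imwrite("pics/h1c.png",cr("h1",290,205,180,70,4,20))
```

```text
(0.027, 0.06, -0.028) [466.7388 235.0947]
(0.027, 0.005, -0.028) [331.3895 235.213 ]
(-0.019, -0.005, -0.035) [302.804  253.0699]
(-0.019, 0.005, -0.035) [338.1297 253.0375]
(0.033, 0.005, -0.035) [330.9868 215.2729]
(0.033, -0.005, -0.035) [306.9811 215.2927]
```

View pics/h1c.png

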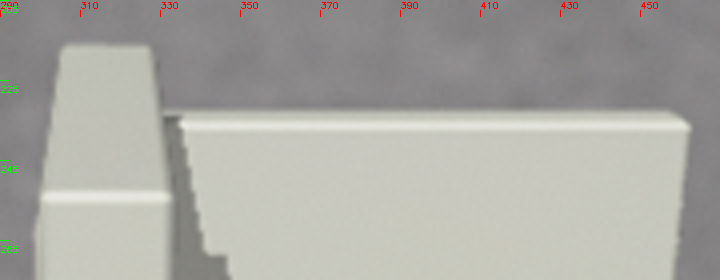

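The grip is straight: corners are within about 1–2 mm of expectation. Next, the pre-insertion pose and a look.

Run:
```python
from cfg import *
P=lambda adv,z: MOUTH+ex*(adv-.060)+ez*z   # adv = holder tip behind mouth
m.move_to(P(-.045,.10),hori(PSI))
m.servo_line(P(-.03,.053),rate=.1)
m.hold(.2); print(m.get_position(),P(-.03,.053),m.get_contact_force(),m.get_time())
shot("wrist","i0"); shot("scene","i0s"); shot("top","i0t")
a=cv2.resize(load("i0s")["image"][200:320,180:340],None,fx=4,fy=4,interpolation=2)[:,:,::-1];cv2.imwrite("pics/i0c.png",a)
```

```text
[ 0.5194 -0.1284  0.0536] [ 0.5191 -0.1282  0.053 ] [ 0.2468 -0.1171 -0.7291] 35.8833
```

View pics/i0.png

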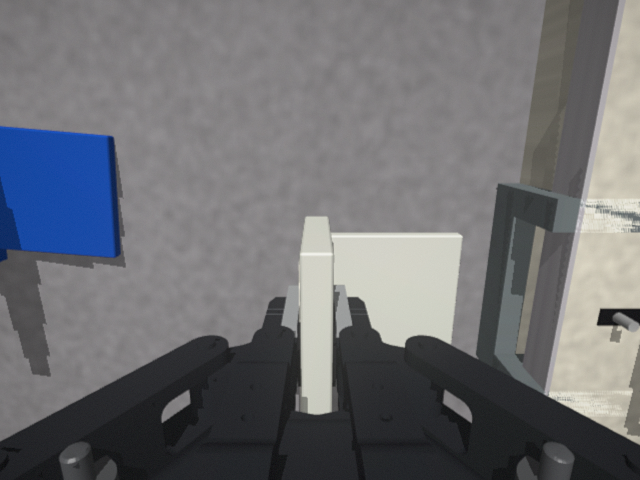

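View pics/i0c.png

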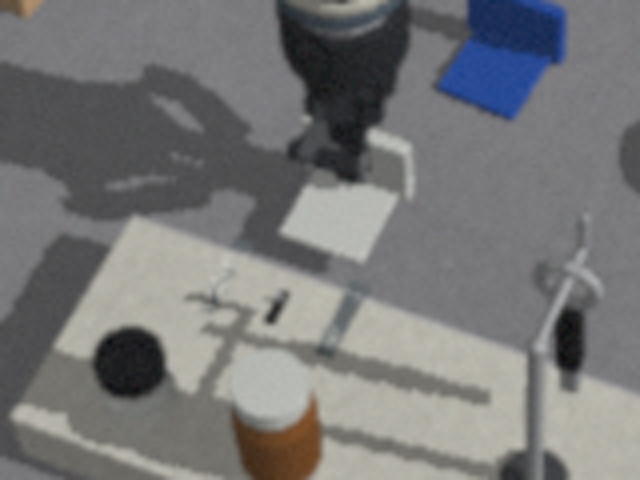

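Run:
```python
from cfg import *
from crop import *
c=load("i0")
for n,a,l,z in (("inner front",-.010,.033,.045),("outer front",-.010,.045,.045),("inner at face",0,.033,.045),("outer at face",0,.045,.045),("inner front low",-.010,.033,.018)):
    print(n,proj(c,MOUTH+ex*a+ey*l+ez*z))
print("tongue L",proj(c,MOUTH+ex*-.03+ey*.028+ez*.026), "at mouth",proj(c,MOUTH+ey*.028+ez*.026))
cv2.imwrite("pics/i0d.png",cr("i0",440,170,190,140,4,20))
```

```text
inner front [545.4064 235.2972]
outer front [551.0965 201.7754]
inner at face [573.5891 235.2704]
outer at face [579.9815 201.7504]
inner front low [507.8696 218.9189]
tongue L [466.7509 235.2127] at mouth [540.4348 235.1427]
```

View pics/i0d.png

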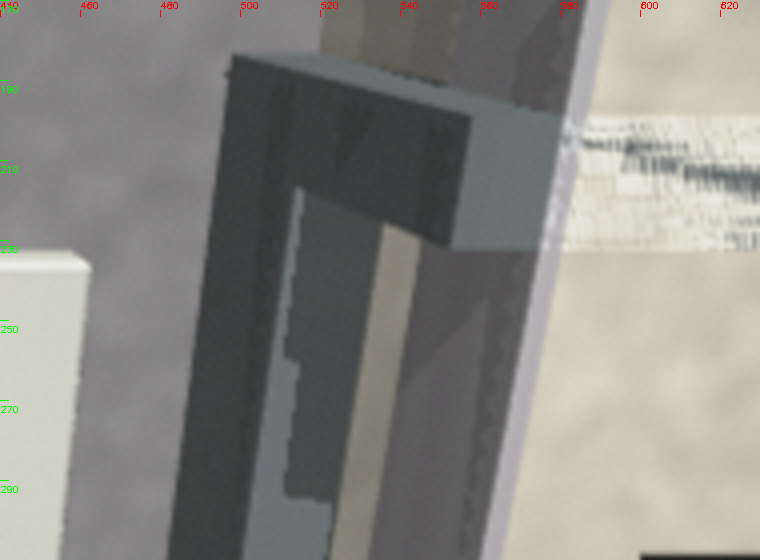

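Seen against predicted, the cheek corner is at (550,231) vs (545,235) and the tongue corner at (462,237) vs (467,235). That means about 2 mm more to +y, so I'll apply the correction and insert with force monitoring.

Run:
```python
from cfg import *
P=lambda adv: MOUTH+ey*.0018+ex*(adv-.060)+ez*.053
m.servo_line(P(-.03),rate=.05); m.hold(.2); f0=np.array(m.get_contact_force())
fin=False
for a in list(np.arange(-.02,.0121,.004))+list(np.arange(.014,.0301,.002)):
    m.servo_line(P(a),rate=.06); m.hold(.1)
    f=np.array(m.get_contact_force())-f0; p=np.array(m.get_position())-P(0)
    print(round(a,4),"f ex,ey,z",f@ex,f@ey,f[2],"pos",p@ex,p@ey,p[2])
    if abs(f@ex)>14 or abs(f[2])>8 or (a<.012 and abs(f@ex)>4): print("stop");break
print(m.get_width(),m.get_time())
shot("wrist","i1"); shot("scene","i1s")
```

```text
-0.02 f ex,ey,z 0.4208999801368833 0.3853565819217273 -1.0669612191935784 pos -0.020017917832070783 6.665345114066726e-05 -8.774247800818341e-05
-0.016 f ex,ey,z 1.8969125651288177 0.9568227260732679 -0.5254401802666515 pos -0.016036597060417022 1.2987898755729725e-05 -3.615366681614107e-05
-0.012 f ex,ey,z 0.5422135613303127 0.19438525354119482 -0.8102386908014884 pos -0.011989883631564172 2.813446040420928e-05 -1.916317459359218e-05
-0.008 f ex,ey,z 1.9312426443826853 -1.0130866442629967 -0.5674638423485446 pos -0.007971722185228703 1.5316092256936808e-05 -1.8221575201239626e-05
-0.004 f ex,ey,z 0.8169542146926869 -0.5713108047237045 -0.45462279791587334 pos -0.003997317170620107 3.3615887307424525e-05 -2.5061727568623238e-05
0.0 f ex,ey,z 0.20103254090358516 0.07341892326880312 0.5045094559181279 pos 2.8118500652917767e-06 9.08633043685486e-06 -2.024094827374895e-05
0.004 f ex,ey,z 0.7458493415172301 -0.8559968604459346 -1.1398016443347099 pos 0.0039949386569696895 2.8065965296362e-05 -3.359155068074354e-05
0.008 f ex,ey,z 1.8181845088797017 -0.30765657943509356 0.0421136800007491
[... 850 characters left out ...]
1 -0.900684508835096 pos 0.021680078684480866 0.00011835555592301757 -0.00017189844086319683
0.024 f ex,ey,z -3.468782842215468 -0.9203909202479356 -0.6832030905330322 pos 0.023709235082929728 0.00012815039758820154 -0.0001472776877540355
0.026 f ex,ey,z -4.919515663186643 -0.46350148489787163 0.10150807515101018 pos 0.025593164355545615 0.00010838296226954332 -0.00011187530707317678
0.028 f ex,ey,z -5.253916818013825 -0.4857773000587927 0.7822041704989651 pos 0.02736014321553853 9.399950654320772e-05 -0.00011327685467255738
0.03 f ex,ey,z -9.060223087405493 -0.6428688585242889 3.839580962399256 pos 0.02827952845541839 0.00020185491901570483 -0.00019940837235694203
0.008943247833429683 42.85
```

View pics/i1.png

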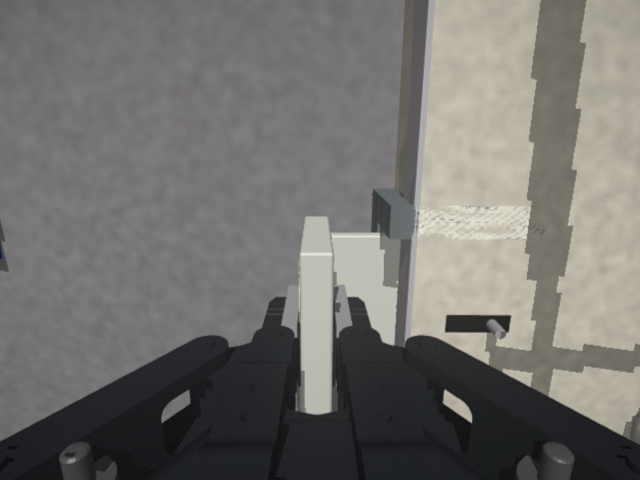

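Contact came at 18.5 mm and the hard stop at about 28.3 mm in commanded coordinates. That is 10 mm of travel, matching the pusher, with a spring-like force ramp and then a jump. The pin has moved to the back of its slot (495,328). I'll press 1 mm more and check it stays steady.

Run:
```python
from cfg import *
P=lambda adv: MOUTH+ey*.0018+ex*(adv-.060)+ez*.053
m.servo_line(P(.031),rate=.03)
for i in range(4):
    m.hold(.3); f=np.array(m.get_contact_force()); p=np.array(m.get_position())-P(0); print(f@ex,f@ey,f[2],p,m.get_width())
c=shot("wrist","j1"); shot("scene","j1s"); shot("top","j1t")
print(m.get_time())
from crop import *
cv2.imwrite("pics/j1d.png",cr("j1",290,180,240,170,3,20))
cv2.imwrite("pics/j1e.png",cv2.resize(load("j1s")["image"][200:340,180:370],None,fx=4,fy=4,interpolation=2)[:,:,::-1])
a=load("i0t")["image"][150:290,240:430];b=load("j1t")["image"][150:290,240:430]
cv2.imwrite("pics/j1f.png",cv2.resize(b,None,fx=4,fy=4,interpolation=2)[:,:,::-1])
```

```text
-12.561322880462525 -2.3167301110656524 5.631236519316362 [ 0.028   0.0047 -0.0003] 0.009001877973535981
-14.021437857418842 -0.5932990184677266 5.0625801129253 [ 0.028   0.0047 -0.0002] 0.009139378626826868
-13.842065360450553 -1.528613103428469 5.591255448791835 [ 0.028   0.0047 -0.0002] 0.008875017028341101
-13.220243596949913 -1.721360323064803 4.332112704541606 [ 0.028   0.0047 -0.0002] 0.009343659597431615
44.55
```

View pics/j1d.png

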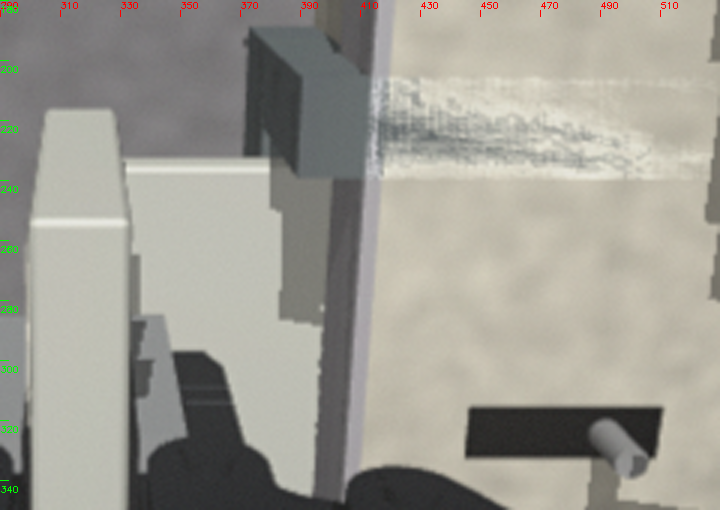

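View pics/j1e.png

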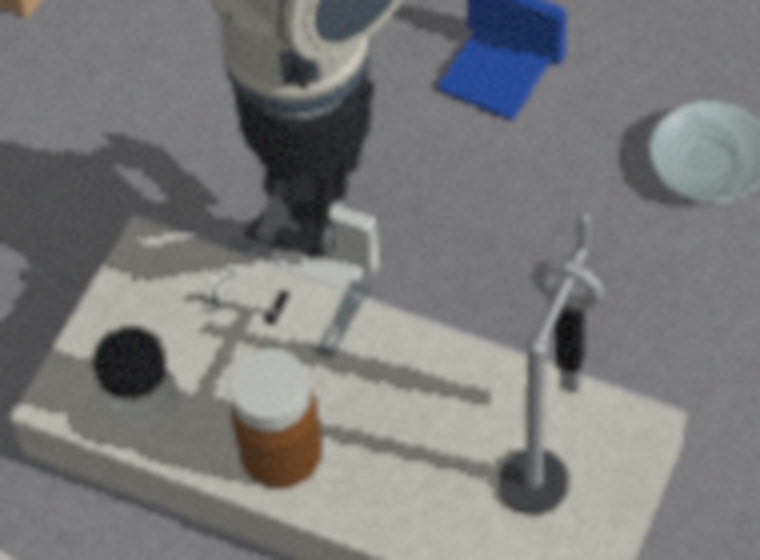

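Run:
```python
from cfg import *
b,c=load("b3"),load("j1")
for n,k,uv in (("before",b,(280.5,129.8)),("after base",c,(490,323)),("after top",c,(500.5,334.5))):
  for z in (.046,.056): d=plane(k,uv,z)-MOUTH; print(n,z,d@ex,d@ey)
d=plane(c,(450,0.+315),.045)-MOUTH;print("slot front",d@ex)
d=plane(c,(510,315),.045)-MOUTH;print("slot back",d@ex)
d1=plane(c,(355,235),.026)-MOUTH; d2=plane(c,(390,239),.045)-MOUTH; print("tongue left edge y",d1@ey,"cheek inner y",d2@ey,"front x",d2@ex)
d=plane(c,(332,254.3),.072)-MOUTH; print("plate back x",d@ex,"plate left y",d@ey)
```

```text
before 0.046 0.022429708660302337 0.0012663293775607683
before 0.056 0.022176800223510654 0.000387817003351862
after base 0.046 0.03167986088820126 0.0020284159429045283
after base 0.056 0.026620048442202005 0.0073367355073659865
after top 0.046 0.03620989902880651 -0.0027461937592186715
after top 0.056 0.030792636404681346 0.0029388743083530807
slot front 0.01687209467105011
slot back 0.03922504462011245
tongue left edge y 0.03063916479529955 cheek inner y 0.034195544022313416 front x -0.007055076679821498
plate back x -0.02850794281854213 plate left y 0.0371344019201551
```

The checks agree: pin travel is about 9.3–9.5 mm. The plate's back is 31.5 mm in front of the mouth relative to the measured cheek (target 31). Lateral offset is about 1.4 mm. Push is steady at about 13 N, and the key is still hanging at (568,340) in the last crop. Handing in.

Run:
```python
from cfg import *
print(m.sign_off(), m.get_time())
```

```text
the job is handed in; nothing more can be done
the job is handed in; nothing more can be done
```

The key is hanging by its eye on the hook and released, and the label holder is held pressed home behind the lip. I handed the job in at about 45 s of the 72 s allowed. `sign_off` gives no verdict, so I don't know whether it passed.

- **Key:** I gripped it flat, passed the eye over the upturned tip at about 50° tilt, turned it upright and lowered it until it rested on the arm (5.7 N). Then I let go and backed away. Pictures right after release and just before handing in show it hanging socket down, untouched.
- **Holder:** I took the white holder across its plate and pushed the tongue in between the cheeks until the pusher reached its hard stop. The gripper held a steady push of about 13 N with the arm not moving.
- **Pusher and fit:**
  - By arm position, the pusher travelled about 10 mm.
  - By the pin in the pictures, it travelled about 9.3 mm, assuming the pin's base is about 1 mm above the shelf top.
  - The plate's back was about 31.5 mm in front of the mouth, measured from the cheek seen in the wrist view.
  - The tongue was about 1.4 mm off centre.
- **Disagreements:**
  - The wrist camera placed the bay about 2–3 mm deeper and 1–2 mm further left than my first measurement. I corrected sideways before inserting and found the depth by force.
  - Gripper widths read 1–2 mm under the stated sizes.
- **Bystanders:** The dish, flask, tub and the blue look-alike were unmoved in the last picture I viewed. The wash bottle, pack, beaker and tube block were last viewed when I lifted the holder and had not moved. I did not measure any of them.

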